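Make up the kits for two guitar repairs

TASK

Make up the two repair kits in the wooden trays. In the larger tray, for the brace repair, lay the glue spatula flat in the wide bay and the reddish-brown mahogany block flat in the narrower bay, and stand the brass weight in the round well; in the smaller tray, for the nut repair, lay the slim bone nut blank flat in the square bay and stand the little glue bottle in the round well. Keep the bottle upright all the time, and do not disturb the eraser, the pale maple block or the dark dish, which stay on the bench.

Things in the scene. Friction and masses are not known exactly. Their poses are not given: they have to be found in the camera images.
- brace_tray: Larger kit tray, fixed: 246 mm (x) by 142 mm (y), 12 mm high, walls 6 mm, inner floor 4 mm above the bench. Along its x: wide bay 84 x 130 mm (x, y) centred at x = -75 mm; narrower bay 66 x 130 mm centred at x = +6 mm; darker panel, level with the wall tops, with a round well 64 mm wide, 8 mm deep, centred at x = +78 mm. All at y = 0. Origin: centre of underside. Yaw within 0.15 rad of 0.
- nut_tray: Smaller kit tray, fixed: 174 mm (x) by 102 mm (y), 12 mm high, walls 6 mm, inner floor 4 mm above the bench. Along its x: one nearly square bay 84 x 90 mm (x, y) centred at x = -39 mm; darker panel, level with the wall tops, with a round well 64 mm wide, 8 mm deep, centred at x = +42 mm. Both at y = 0. Origin: centre of underside. Yaw within 0.15 rad of 0.
- spatula: Loose glue spatula lying flat among the stock (not the one on the guitar body behind), 108 mm long (its y): a black handle 10 mm wide and 8 mm high from y = -16 to +54 mm, a thin steel shank, and a round steel tip 26 mm in diameter and 2 mm thick centred at y = -41 mm; 30 g. Grip the handle across x at about y = +15 mm. Origin: centre of its underside.
- mahogany_block: Loose reddish-brown mahogany block, 44 mm (x) by 100 mm (y) by 30 mm high, about 90 g, lying flat. Origin: centre of its underside.
- brass_weight: Loose round brass gluing weight standing upright: body 40 mm in diameter and 40 mm high, with a round knob 18 mm in diameter on top, 56 mm high in all, about 0.38 kg. Origin: centre of its underside; z up.
- bone_nut: Loose slim cream-coloured bone bar (a nut blank), 10 mm (x) by 52 mm (y) by 9 mm high, 12 g, lying flat. Slimmer and longer than the white eraser. Origin: centre of its underside.
- ca_bottle: Loose small white glue bottle with a dark blue pointed cap, standing upright: body 32 mm (x) by 40 mm (y) by 72 mm high, 109 mm high in all, about 30 g. It stands among the stock beside the trays (a similar bottle far off at the right end of the bench, by the big glue jug, is not meant). Origin: centre of its underside; z up.
- eraser: Bystander, loose: white eraser, 20 mm (x) by 45 mm (y) by 12 mm high. Leave it alone. Origin: centre of its underside.
- maple_block: Bystander, loose: pale maple block, 50 mm (x) by 70 mm (y) by 45 mm high. Leave it alone. Origin: centre of its underside.
- pin_dish: Bystander, loose: shallow round dark dish, 71 mm in diameter, 20 mm high, among the stock. Leave it alone. Origin: centre of its underside.

How it is judged:
By the outcome, as a careful person would: the job done as asked, in the order asked, and still so for the second after the job is handed in, with the robot touching nothing.
It also fails if it takes over 122 s, if anything falls off the work surface, if the arm or the gripper's body presses on something with over 40 N, if the wrist force passes 120 N, or if a joint passes its speed limit or range.

ROBOT

A 6-joint arm with a two-finger parallel gripper is mounted at the origin on a cart in front of the work surface, level with it; the furniture and walls round the work are solid. World frame = base frame: x ahead of the robot, y to its left, z up, the work surface at z = 0. Lengths are in m, angles in rad, forces in N, time in s.
With the tool pointing down it reaches from about 0.2 to 0.875 m from the base axis. Payload 3.4 kg.
Tool frame: the origin (TCP) lies between the finger pads; the fingertips stand 25 mm ahead of it and the grasp point (between the pads) lies 6 mm ahead of it (r.nose_length is the z of the fingertips in the tool frame, in m); z points along the fingers, x is the direction in which the jaws open and shut, and the axes are right-handed (so a half turn about z gives the same grasp; the last joint's range is limited). The gripper opens to 94 mm and grips with 3 to 60 N. Pads are 16 mm wide; open, the fingers measure 119 mm over their backs; the gripper's body (75 mm by 177 mm) begins 78 mm behind the grasp point.
Start: joints at [0.998, 0.276, 1.505, -0, 1.361, -0.121], TCP at [0.251, 0.517, 0.23] pointing down, gripper open.
Joint ranges: [-2.89, 2.89], [-0.75, 2.08], [0.22, 2.7], [-1.18, 4.32], [0.11, 2.71], [-2.7, 2.7]. Speed limits (rad/s): [2.57, 2.57, 3.14, 3.14, 3.14, 3.14].

INTERFACE

Orientations are given as a unit quaternion [w, x, y, z].
In Python, from plant import r, gripper_to, inverse_kinematics, vision, models, telemetry gives the robot as it stands. Calls block until the motion is done:
- r.move_to(position, orientation): joint-space move of the TCP to a pose.
- r.move_l(position, rot=None, vel=0.15, guard=None): straight line of the TCP; rot=None keeps the orientation; vel is the mean speed in m/s. With guard (N) it stops when the force on the tool has changed by that much, and returns True; else False.
- r.movej(angles): joint-space move.
- gripper_to(opening, f_grip=None): finger opening in m; f_grip is the grip in N (None keeps the last); returns when the fingers have stopped.
- r.hold(seconds).
- inverse_kinematics(position, orientation): joint angles nearest the present ones, or None.
- vision.snapshot(name): name is "scene" or "side" or "wrist"; returns the picture (420x560x3 uint8, red, green, blue); there is no depth.
- vision.get_calibration(name): a dict with "fx", "fy", "cx", "cy" (pixels), "position" and "orientation" of the camera in the world. Camera axes: x right, y down, z forward; pixel columns grow to the right and rows downward; lengths in m; the calibration is good to about 2 mm. A picture is of the moment at which its call begins: read the wrist's pose just before it. get_calibration takes no time and is no camera call; for the wrist camera it gives the pose at the moment of the call.
A pose or a line that the arm cannot do raises r.PlanningError and nothing moves.
- r.sign_off(): hands the job in, once; it reports no verdict.
Trained networks look in the newest picture that a camera, given by its name, has taken for a name from the list of things; names that differ only in an ending like _2 or _b are one class to them, and where a whole thing is asked for, a point or a joint stands for the part that bears it (a point fixed in the world has none). Each returns a list of dicts, best first, with "score" (0 to 1); they miss things now and then, are a little off and sometimes report something else, mostly with a low value. They report only what shows in the picture. A call takes as long as a camera call.
- models.boxes_of(thing, camera): "at" ([x, y, z] in m, in world coordinates, good to about 4 mm: the middle of the surface that is visible of it).
- models.regions_of(thing, camera): "pixels" (420x560 bool, what is visible of it).
- models.mark_of(thing, camera): "at" ([x, y, z] in m, in world coordinates, good to about 4 mm: a listed point, or the origin of a listed thing).
Readings, each from a call of its own:
- telemetry.current_t(): time.
- telemetry.current_joints(): joint angles.
- telemetry.current_dq(): joint speeds.
- telemetry.current_joint_efforts(): joint torques, N m.
- telemetry.current_ee_pos(): TCP position.
- telemetry.current_tool_rot(): TCP orientation.
- telemetry.current_wrist_force(): force on the tool from outside, world axes, zero at the start.
- telemetry.current_torque(): the same for the moment, N m.
- telemetry.current_opening(): finger opening in m.
Only numpy, scipy, OpenCV 4.12 (cv2) and the standard library are available. Lean on these libraries where they do the work, as an engineer would, in place of code of your own. Each camera call takes 0.05 s, during which the arm holds its last target.

## Working session

There is one attempt and no reset: what is moved stays moved. The work goes in short steps, each a Python script; the robot and the scene stay as the last script left them, time stands still between calls to the robot, and variables do not carry over. Pictures are saved under pics/ and viewed, and the job is handed in when it is done.

```bash
ls; mkdir -p pics; python3 - <<'E'
from plant import r, gripper_to, inverse_kinematics, vision, models, telemetry
import cv2
for n in ["scene","side","wrist"]:
    im=vision.snapshot(n); cv2.imwrite(f"pics/{n}0.png",im[:,:,::-1])
    c=vision.get_calibration(n); print(n,c)
    if n!="wrist":
        for t in ["brace_tray","nut_tray","spatula","mahogany_block","brass_weight","bone_nut","ca_bottle","eraser","maple_block","pin_dish"]:
            print(t,[(round(d["score"],2),[round(float(v),3) for v in d["at"]]) for d in models.mark_of(t,n)][:3])
print(telemetry.current_t(), telemetry.current_tool_rot(), r.nose_length)
E
```

```text
pics
scene {'fx': 526.9882670189453, 'fy': 526.9882670189453, 'cx': 290.7778244380634, 'cy': 204.6833591354256, 'position': array([-0.20963769, -0.81182859,  0.76325816]), 'orientation': array([-0.43256277,  0.81807117, -0.34036918,  0.16672681])}
brace_tray [(0.77, [0.544, 0.324, 0.001])]
nut_tray [(0.83, [0.531, 0.146, -0.0])]
spatula [(0.73, [0.542, -0.166, -0.001]), (0.26, [0.445, -0.417, -0.002])]
mahogany_block [(0.64, [0.543, -0.297, 0.001])]
brass_weight [(0.58, [0.446, -0.415, -0.003])]
bone_nut [(0.69, [0.544, -0.033, -0.001]), (0.46, [0.442, -0.419, 0.001])]
ca_bottle [(0.8, [0.54, -0.431, -0.002])]
eraser [(0.7, [0.434, -0.164, 0.002])]
maple_block [(0.78, [0.44, -0.29, 0.001])]
pin_dish [(0.63, [0.437, -0.032, 0.005]), (0.38, [0.542, -0.296, 0.0])]
side {'fx': 380.4773764574002, 'fy': 380.4773764574002, 'cx': 279.3204816793572, 'cy': 205.8861096640268, 'position': array([ 0.35946854, -0.95299513,  0.85723298]), 'orientation': array([-0.39954043,  0.91346187, -0.06955978,  0.03341114])}
brace_tray [(0.81, [0.549, 0.319, 0.001])]
nut_tray [(0.58, [0.53, 0.153, 0.002])]
spatula [(0.52, [0.54, -0.162, -0.004])]
mahogany_block [(0.96, [0.544, -0.299, -0.001])]
brass_weight [(0.59, [0.448, -0.415, 0.004]), (0.29, [0.549, -0.03, -0.001])]
bone_nut [(0.58, [0.542, -0.298, 0.001]), (0.41, [0.545, -0.032, 0.001])]
ca_bottle [(0.57, [0.541, -0.435, -0.001]), (0.15, [0.537, -0.163, -0.001])]
eraser [(0.57, [0.435, -0.168, -0.002])]
maple_block [(0.68, [0.443, -0.289, 0.002])]
pin_dish [(0.53, [0.438, -0.031, -0.0])]
wrist {'fx': 326.70357953378686, 'fy': 326.70357953378686, 'cx': 276.5891534237135, 'cy': 208.1334052123829, 'position': array([0.1911913 , 0.54673447, 0.38616091]), 'orientation': array([0.10035067, 0.84160711, 0.52706916, 0.0618491 ])}
1.15 [-6.78245410e-06  8.47532897e-01  5.30742864e-01  3.70353621e-05] 0.025
```

View pics/scene0.png

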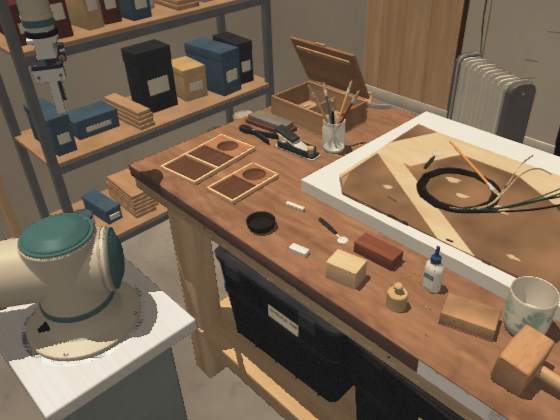

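View pics/side0.png

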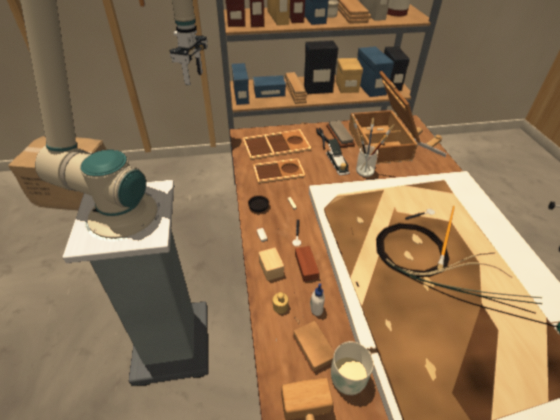

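View pics/wrist0.png

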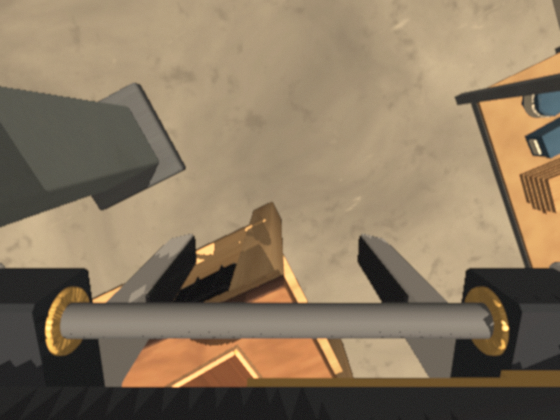

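```bash
cat > h.py <<'E'
from plant import r, gripper_to, inverse_kinematics, vision, models, telemetry
import numpy as np, cv2
from scipy.spatial.transform import Rotation as Ro
def Q(psi):
    q=(Ro.from_euler('z',psi)*Ro.from_euler('x',np.pi)).as_quat()
    return np.array([q[3],q[0],q[1],q[2]])
def R_of(c):
    o=c["orientation"]; return Ro.from_quat([o[1],o[2],o[3],o[0]]).as_matrix()
def px2w(c,uv,z):
    uv=np.atleast_2d(np.asarray(uv,float))
    d=np.c_[(uv[:,0]-c["cx"])/c["fx"],(uv[:,1]-c["cy"])/c["fy"],np.ones(len(uv))]@R_of(c).T
    p=np.asarray(c["position"]); t=(z-p[2])/d[:,2]
    return p+d*t[:,None]
def w2px(c,P):
    P=np.atleast_2d(P); q=(P-c["position"])@R_of(c)
    return np.c_[q[:,0]/q[:,2]*c["fx"]+c["cx"],q[:,1]/q[:,2]*c["fy"]+c["cy"]]
def T(s=""):
    print(s,"t=%.1f"%telemetry.current_t(),"p",np.round(telemetry.current_ee_pos(),4),"F",np.round(telemetry.current_wrist_force(),1),"op %.4f"%telemetry.current_opening())
E
python3 - <<'E'
from h import *
import pickle
out={}
for k,y in (("tr",0.22),("st",-0.22)):
    for psi in (-np.pi/2,):
        r.move_to([0.40,y,0.34],Q(psi))
    T(k); print(np.round(telemetry.current_joints(),2))
    c=vision.get_calibration("wrist"); im=vision.snapshot("wrist"); cv2.imwrite(f"pics/w_{k}.png",im[:,:,::-1])
    th=["brace_tray","nut_tray"] if k=="tr" else ["spatula","mahogany_block","brass_weight","bone_nut","ca_bottle"]
    reg={}
    for t in th:
        m=models.regions_of(t,"wrist")
        print(t,[(round(d["score"],2),int(d["pixels"].sum())) for d in m][:3])
        if m: reg[t]=m
    out[k]=(c,im,reg)
pickle.dump(out,open("views.pkl","wb"))
E
```

```text
tr t=2.9 p [0.3999 0.2203 0.3398] F [ 0.3  0.4 -0.1] op 0.0941
[0.35 0.05 1.52 0.   1.57 1.92]
brace_tray [(0.6, 16527)]
nut_tray [(0.61, 9736)]
st t=4.7 p [ 0.4003 -0.2192  0.3401] F [ 0.3 -0.8  0.4] op 0.0942
[-0.65  0.05  1.52  0.    1.57  0.92]
spatula [(0.82, 531)]
mahogany_block [(0.97, 2918)]
brass_weight [(0.89, 921)]
bone_nut [(0.9, 267), (0.39, 7137)]
ca_bottle [(0.56, 1259)]
```

View pics/w_tr.png

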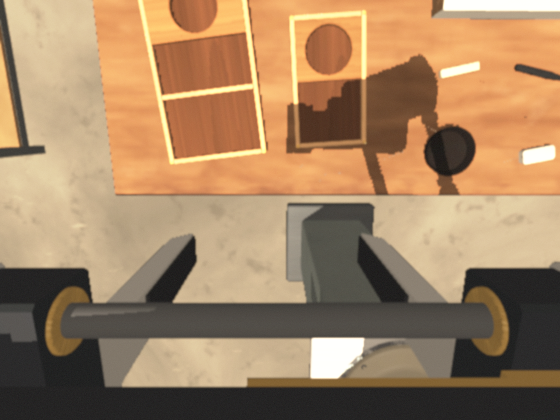

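View pics/w_st.png

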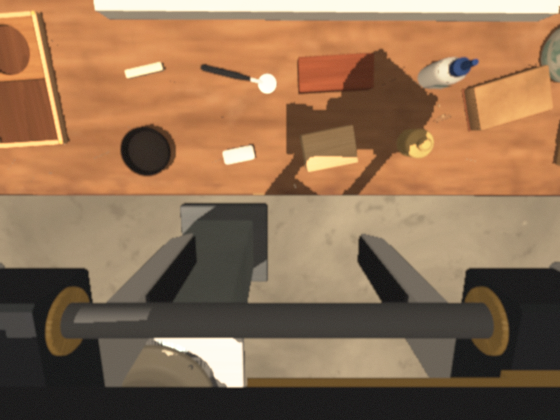

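```bash
python3 - <<'E'
from h import *
import pickle
out=pickle.load(open("views.pkl","rb"))
H={"brace_tray":.012,"nut_tray":.012,"spatula":.006,"mahogany_block":.03,"brass_weight":.04,"bone_nut":.009,"ca_bottle":.072}
for k,(c,im,reg) in out.items():
    print(k,np.round(c["position"],3))
    for t,m in reg.items():
        p=m[0]["pixels"]; 
        v,u=np.nonzero(p)
        W=px2w(c,np.c_[u,v],H[t])[:,:2]
        (cx,cy),(w,h),a=cv2.minAreaRect((W*1000).astype(np.float32))
        ev,E=np.linalg.eigh(np.cov(W.T)); ax=E[:,1]
        print(t,"rect",np.round([cx,cy,w,h,a],1),"mean",np.round(W.mean(0),4),"axis ang",np.degrees(np.arctan2(ax[1],ax[0])).round(1), "px",u.min(),u.max(),v.min(),v.max())
# triangulate guitar corner
a=vision.get_calibration("scene"); b=vision.get_calibration("side")
for z in (0,.03,.05,.07,.09,.11): print(z,px2w(a,[305,183],z)[0].round(3),px2w(b,[313,187],z)[0].round(3))
E
```

```text
tr [0.468 0.22  0.495]
brace_tray rect [534.2 318.7 219.8 144.8   7.4] mean [0.536  0.3199] axis ang -169.8 px 137 265 0 164
nut_tray rect [531.9 146.6 174.2 103.1   3.7] mean [0.5359 0.1471] axis ang -176.5 px 289 366 11 147
st [ 0.468 -0.219  0.496]
spatula rect [ 538.  -164.9  104.6   23.2   81.7] mean [ 0.5395 -0.1741] axis ang 76.8 px 201 274 65 92
mahogany_block rect [ 541.3 -298.4   49.1  103.1    3. ] mean [ 0.5417 -0.2982] axis ang 93.1 px 297 374 53 94
brass_weight rect [ 4.50e+02 -4.09e+02  3.90e+01  5.13e+01  1.00e-01] mean [ 0.4509 -0.4092] axis ang 86.8 px 396 433 129 158
bone_nut rect [547.9 -36.2  11.4  52.   14.4] mean [ 0.5489 -0.0374] axis ang 102.2 px 126 162 63 77
ca_bottle rect [ 5.354e+02 -4.267e+02  3.410e+01  6.970e+01  1.000e-01] mean [ 0.536  -0.4246] axis ang 106.6 px 418 477 58 88
0 [0.648 0.029 0.   ] [0.639 0.042 0.   ]
0.03 [ 0.614 -0.004  0.03 ] [0.629 0.008 0.03 ]
0.05 [ 0.592 -0.026  0.05 ] [ 0.623 -0.016  0.05 ]
0.07 [ 0.569 -0.048  0.07 ] [ 0.616 -0.039  0.07 ]
0.09 [ 0.547 -0.07   0.09 ] [ 0.609 -0.062  0.09 ]
0.11 [ 0.525 -0.092  0.11 ] [ 0.603 -0.085  0.11 ]
```

```bash
python3 - <<'E'
from h import *
import pickle
out=pickle.load(open("views.pkl","rb"))
c,im,reg=out["st"]
m=reg["spatula"][0]["pixels"]
v,u=np.nonzero(m); g=im[v,u].mean(1)
d=g<90
W=px2w(c,np.c_[u,v][d],.006)[:,:2]; ev,E=np.linalg.eigh(np.cov(W.T)); ax=E[:,1]*np.sign(E[1,1])
s=(W-W.mean(0))@ax
print("handle n",d.sum(),W.mean(0),ax,"ang",np.degrees(np.arctan2(ax[1],ax[0])),"len",s.min(),s.max())
b=g>150
W2=px2w(c,np.c_[u,v][b],.002)[:,:2]; print("tip",W2.mean(0),b.sum())
hc=W.mean(0); t=W2.mean(0); dd=hc-t; print("tip-handle dist",np.linalg.norm(dd),"ang",np.degrees(np.arctan2(dd[1],dd[0])))
x0=px2w(c,[[100,20],[100,10]],.03); print("guitar edge x",x0)
# brace
c,im,reg=out["tr"]
P=px2w(c,[[172,163],[266,152],[145,0]],.012)[:,:2]
e=P[0]-P[1]; print("brace corners",P,np.linalg.norm(e)); yaw=np.arctan2(-e[0],e[1]); print("yaw",np.degrees(yaw), (P[0]+P[1])/2+.123*np.array([np.cos(yaw),np.sin(yaw)]))
big=cv2.resize(im[0:200,100:400],None,fx=2.6,fy=2.6,interpolation=cv2.INTER_CUBIC); cv2.imwrite("pics/trz.png",big[:,:,::-1])
c,im,reg=out["st"]
big=cv2.resize(im[40:180,100:500],None,fx=2,fy=2,interpolation=cv2.INTER_CUBIC); cv2.imwrite("pics/stz.png",big[:,:,::-1])
E
```

```text
handle n 262 [ 0.54644312 -0.14503179] [0.23451365 0.97211283] ang 76.43704407604939 len -0.036709946413016496 0.0315429367378381
tip [ 0.53290376 -0.20461965] 257
tip-handle dist 0.06110668106120322 ang 77.19878539470784
guitar edge x [[0.60554422 0.00755832 0.03      ]
 [0.61710366 0.00611393 0.03      ]]
brace corners [[0.42000647 0.37344753]
 [0.43608234 0.23494808]
 [0.63403064 0.39319215]] 0.13942929703982995
yaw 6.620794820699024 [0.55022411 0.31837942]
```

View pics/stz.png

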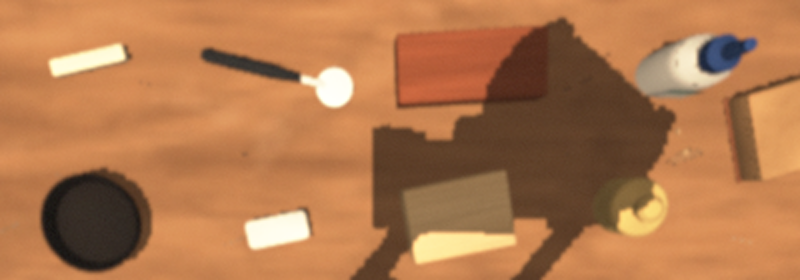

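```bash
cat >> h.py <<'E'
def pick(xy,psi,ztip,op,f,zup=0.16,lift=0.22):
    gripper_to(op)
    r.move_to([xy[0],xy[1],zup],Q(psi)); 
    z=ztip+.025
    r.move_l([xy[0],xy[1],z+.03],vel=.2)
    g=r.move_l([xy[0],xy[1],z],vel=.05,guard=10); T("down guard=%s"%g)
    gripper_to(0.0,f_grip=f); r.hold(.15); T("closed")
    r.move_l([xy[0],xy[1],lift],vel=.2); T("lifted")
def snap(n,name):
    c=vision.get_calibration(n); im=vision.snapshot(n); cv2.imwrite("pics/"+name+".png",im[:,:,::-1]); return c,im
E
python3 - <<'E'
from h import *
import pickle
pick([.5455,-.149],np.radians(-13.3),.0018,.045,25)
r.move_to([.45,.25,.32],Q(-np.pi/2))
c,im=snap("wrist","w_br"); m=models.regions_of("brace_tray","wrist"); pickle.dump((c,im,m),open("br.pkl","wb"))
T("view")
p=m[0]["pixels"]; v,u=np.nonzero(p); W=px2w(c,np.c_[u,v],.012)[:,:2]
print(cv2.minAreaRect((W*1000).astype(np.float32)),u.min(),u.max(),v.min(),v.max())
E
```

```text
down guard=False t=8.3 p [ 0.5456 -0.149   0.0267] F [-0.4  0.   0.4] op 0.0448
closed t=9.1 p [ 0.5455 -0.149   0.0269] F [-0.2 -0.1  1.9] op 0.0095
lifted t=10.2 p [ 0.5447 -0.1487  0.2188] F [ 0.8 -0.5 -0.1] op 0.0095
view t=12.1 p [0.4503 0.2495 0.3196] F [ 0.1 -0.8 -0.7] op 0.0096Traceback (most recent call last):
  File "<stdin>", line 7, in <module>
IndexError: list index out of range
```

View pics/w_br.png

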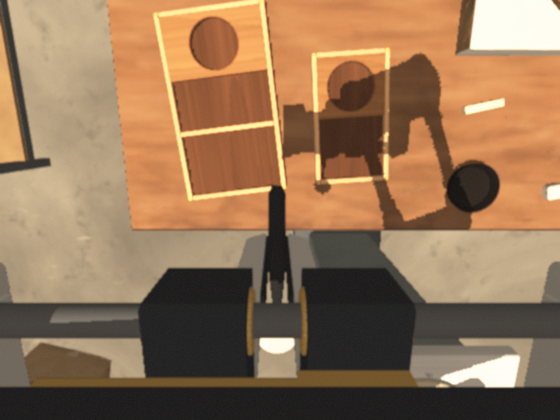

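```bash
python3 - <<'E'
from h import *
import pickle
c,im,m=pickle.load(open("br.pkl","rb"))
big=cv2.resize(im[0:215,140:400],None,fx=2.8,fy=2.8,interpolation=cv2.INTER_CUBIC); cv2.imwrite("pics/brz.png",big[:,:,::-1])
from scipy.optimize import least_squares
def fit(px,hx,hy,x0):
    W=px2w(c,px,.012)[:,:2]
    M=np.array([[hx,hy],[hx,-hy],[-hx,-hy],[-hx,hy]])
    f=lambda p:(M@np.array([[np.cos(p[2]),np.sin(p[2])],[-np.sin(p[2]),np.cos(p[2])]])+p[:2]-W).ravel()
    s=least_squares(f,x0); print(s.x,np.degrees(s.x[2]),np.abs(s.fun).max()); return s.x
b=fit([[154,14],[263,0],[286,186],[190,200]],.123,.071,[.54,.32,.1])
n=fit([[313,53],[389,49],[388,180],[317,186]],.087,.051,[.53,.147,.06])
for nm,p,ex in (("b",b,[(-.075,0),(.006,0),(.078,0),(-.123,.071),(-.123,-.071),(.123,.071),(.123,-.071)]),("n",n,[(-.039,0),(.042,0),(-.087,.051),(-.087,-.051),(.087,.051),(.087,-.051)])):
    for e in ex:
        x=p[0]+e[0]*np.cos(p[2])-e[1]*np.sin(p[2]); y=p[1]+e[0]*np.sin(p[2])+e[1]*np.cos(p[2])
        q=w2px(c,[x,y,.012])[0]; q=((q-[140,0])*2.8).astype(int); cv2.circle(big,tuple(int(a) for a in q),4,(255,0,255),-1)
cv2.imwrite("pics/brz.png",big[:,:,::-1])
E
```

```text
[0.5493335  0.31983997 0.12771163] 7.317337159419774 0.003051539229523559
[0.53084361 0.14556688 0.06536908] 3.745372551409867 0.0013263726605269865
```

View pics/brz.png

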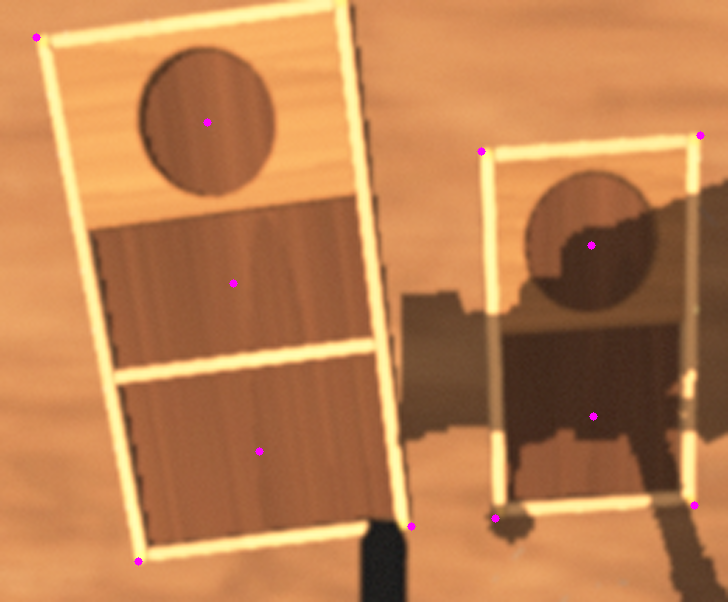

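```bash
cat >> h.py <<'E'
BR=(.5495,.3187,np.radians(7.3)); NT=(.531,.1452,np.radians(3.75))
def tw(P,x,y=0):
    return np.array([P[0]+x*np.cos(P[2])-y*np.sin(P[2]),P[1]+x*np.sin(P[2])+y*np.cos(P[2])])
def place(xy,psi,z,op,zup=.2):
    r.move_to([xy[0],xy[1],zup],Q(psi))
    r.move_l([xy[0],xy[1],z+.03],vel=.2)
    g=r.move_l([xy[0],xy[1],z],vel=.05,guard=10); T("placed guard=%s"%g)
    gripper_to(op); r.hold(.1)
    r.move_l([xy[0],xy[1],z+.03],vel=.1); r.move_l([xy[0],xy[1],.2],vel=.25); T("up")
E
python3 - <<'E'
from h import *
place(tw(BR,-.075,.015),BR[2],.0312,.045)
snap("scene","s1")
pick([.5425,-.2982],np.radians(3.0),.011,.075,30)
E
```

```text
placed guard=True t=15.0 p [0.4724 0.3237 0.0308] F [-0.2 -0.   4.9] op 0.0094
up t=17.0 p [0.4723 0.3235 0.1985] F [-0.1  0.1 -0.4] op 0.0446
down guard=False t=21.3 p [ 0.5426 -0.2983  0.0359] F [-0.  -0.1 -0.2] op 0.0749
closed t=22.0 p [ 0.5426 -0.2983  0.0361] F [-0.4 -0.2  2.1] op 0.0438
lifted t=23.1 p [ 0.5418 -0.2977  0.2186] F [-0.4  0.1 -1.2] op 0.0434
```

```bash
python3 - <<'E'
from h import *
r.move_to([.45,.25,.32],Q(-np.pi/2))
snap("wrist","w2")
place(tw(BR,.006,0),BR[2],.0405,.060)
r.move_to([.32,-.42,.28],Q(-np.pi/2)); T()
c,im=snap("wrist","w3")
for t in ("brass_weight","ca_bottle"):
    print(t,[(round(d["score"],2),np.round(d["at"],4)) for d in models.mark_of(t,"wrist")][:2])
import pickle; pickle.dump((c,im,{t:models.regions_of(t,"wrist") for t in ("brass_weight","ca_bottle")}),open("w3.pkl","wb"))
E
```

```text
placed guard=True t=28.3 p [0.5546 0.3191 0.0401] F [-0.   1.3  3.2] op 0.0436
up t=30.0 p [0.5545 0.319  0.1984] F [-0.3 -0.5 -1.6] op 0.0600
 t=32.7 p [ 0.3206 -0.4196  0.2799] F [-1.   0.2 -0.2] op 0.0598
brass_weight [(0.64, array([ 0.4505, -0.413 ,  0.0015]))]
ca_bottle []
```

View pics/w2.png

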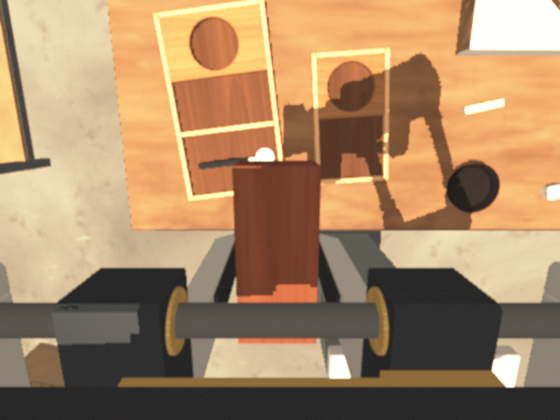

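View pics/w3.png

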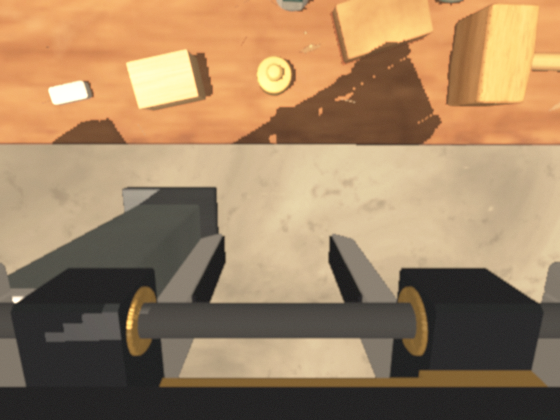

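```bash
python3 - <<'E'
from h import *
import pickle
c,im,reg=pickle.load(open("w3.pkl","rb"))
print({k:[(round(d["score"],2),int(d["pixels"].sum())) for d in v] for k,v in reg.items()})
p=reg["brass_weight"][0]["pixels"];v,u=np.nonzero(p);print(u.min(),u.max(),v.min(),v.max())
print("body top",px2w(c,[(u.min()+u.max())/2,(v.min()+v.max())/2],.03),"knob",px2w(c,[275,72],.055))
big=cv2.resize(im[40:120,220:340],None,fx=5,fy=5,interpolation=cv2.INTER_CUBIC); cv2.imwrite("pics/bw.png",big[:,:,::-1])
E
```

```text
{'brass_weight': [(0.67, 1139)], 'ca_bottle': [(0.72, 270)]}
256 290 56 96
body top [[ 0.44939496 -0.4159284   0.03      ]] knob [[ 0.4497292  -0.41833314  0.055     ]]
```

View pics/bw.png

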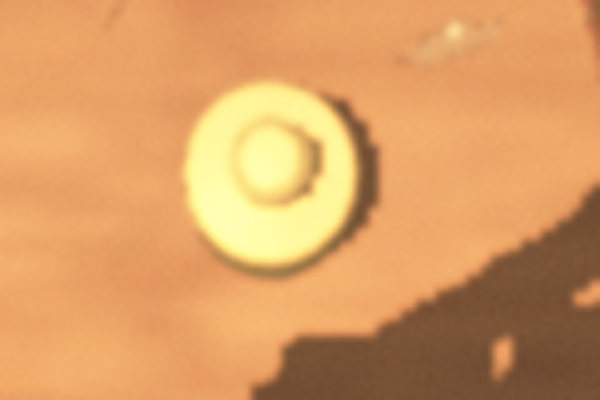

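```bash
python3 - <<'E'
from h import *
pick([.449,-.4165],-np.pi/2,.0135,.065,45)
r.move_to([.45,.25,.34],Q(-np.pi/2)); T()
snap("wrist","w4")
E
```

```text
down guard=False t=35.4 p [ 0.4491 -0.4166  0.0384] F [ 0.3 -0.6  0.2] op 0.0650
closed t=36.1 p [ 0.4491 -0.4164  0.0387] F [0.6 0.3 2.5] op 0.0379
lifted t=37.1 p [ 0.4482 -0.4157  0.2182] F [ 0.  -0.2 -5.2] op 0.0378
 t=39.5 p [0.4505 0.2493 0.3397] F [-0.2  0.4 -3.5] op 0.0381
```

View pics/w4.png

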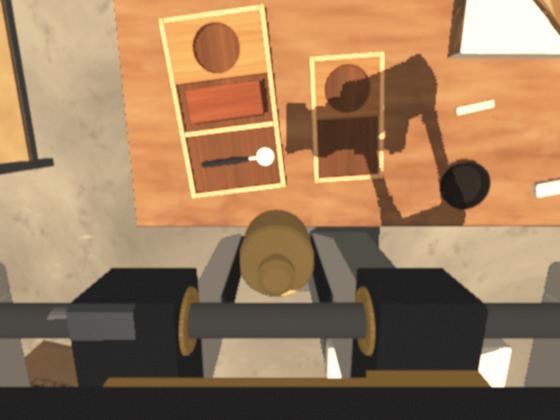

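```bash
python3 - <<'E'
from h import *
c=vision.get_calibration("wrist"); p=telemetry.current_ee_pos()
zb=p[2]-.025-.0135
for dx in (-.012,-.006,0,.006,.012):
    print(dx,w2px(c,[[p[0]+dx,p[1],zb],[p[0]+dx,p[1],zb+.04],[p[0]+dx,p[1],zb+.055]]).round(0).tolist())
im=cv2.imread("pics/w4.png"); big=cv2.resize(im[200:310,200:360],None,fx=5,fy=5,interpolation=cv2.INTER_CUBIC); cv2.imwrite("pics/w4z.png",big)
big=cv2.resize(im[60:205,150:300],None,fx=4,fy=4,interpolation=cv2.INTER_CUBIC); cv2.imwrite("pics/w4t.png",big)
E
```

```text
-0.012 [[276.0, 259.0], [276.0, 289.0], [276.0, 304.0]]
-0.006 [[276.0, 250.0], [276.0, 278.0], [276.0, 293.0]]
0 [[276.0, 241.0], [276.0, 267.0], [276.0, 281.0]]
0.006 [[276.0, 232.0], [276.0, 256.0], [276.0, 269.0]]
0.012 [[276.0, 223.0], [276.0, 245.0], [276.0, 256.0]]
```

View pics/w4z.png

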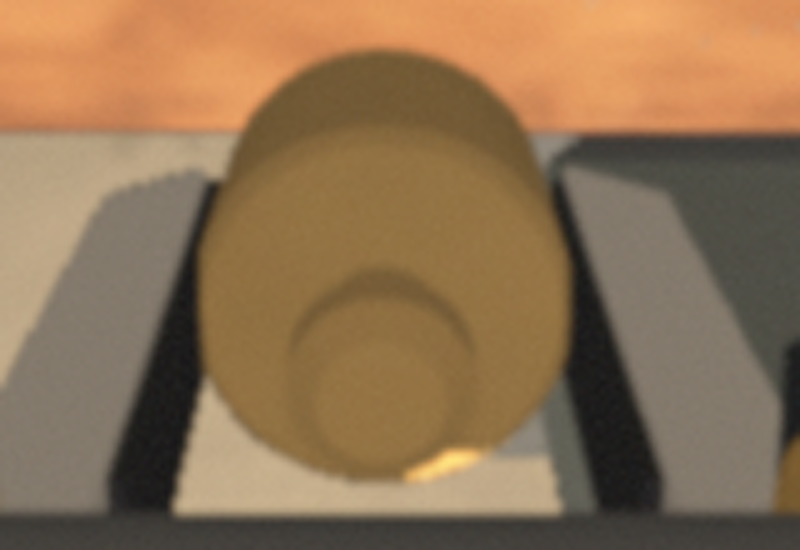

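View pics/w4t.png

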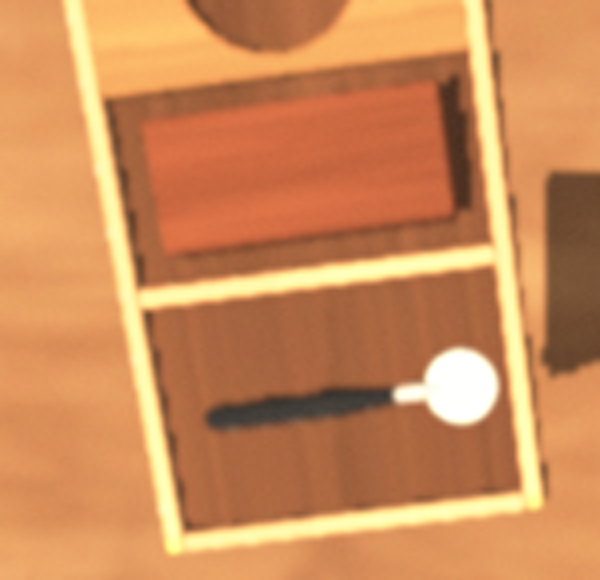

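```bash
python3 - <<'E'
from h import *
w=tw(BR,.078)-[.004,0]; print(w)
place(w,-np.pi/2,.0430,.065,zup=.22)
r.move_to([.38,-.43,.32],Q(-np.pi/2)); T()
c,im=snap("wrist","w5")
import pickle; pickle.dump((c,im),open("w5.pkl","wb"))
print([(round(d["score"],2),np.round(d["at"],4)) for d in models.mark_of("ca_bottle","wrist")][:2])
snap("scene","s5")
print([(round(d["score"],2),np.round(d["at"],4)) for d in models.mark_of("ca_bottle","scene")][:2])
E
```

```text
[0.62286777 0.32861104]
placed guard=True t=42.0 p [0.622  0.3283 0.0427] F [ 0.1 -0.3  4.4] op 0.0379
up t=43.8 p [0.6219 0.3282 0.1983] F [ 0.5 -0.1 -0.7] op 0.0649
 t=46.6 p [ 0.3806 -0.4295  0.3198] F [-0.3 -0.1  0. ] op 0.0650
[(0.66, array([ 0.543 , -0.4326,  0.0024]))]
[(0.69, array([ 0.5408, -0.4378, -0.0045]))]
```

View pics/w5.png

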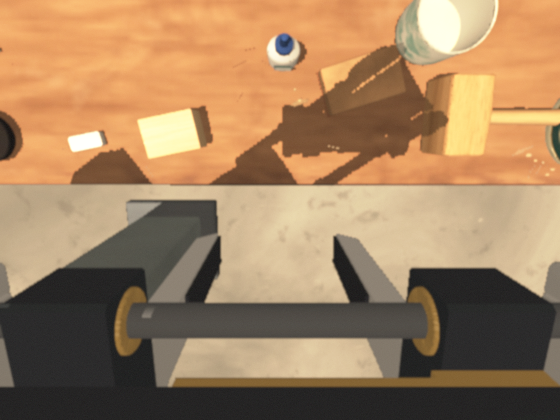

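View pics/s5.png

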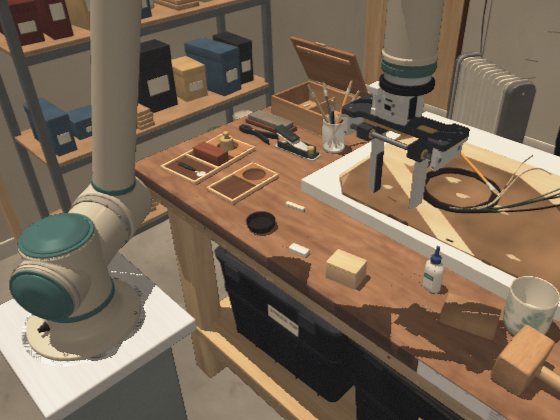

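```bash
python3 - <<'E'
from h import *
pick([.5465,-.036],np.radians(13),.002,.045,20)
place(tw(NT,-.039),NT[2],.0315,.040)
im=cv2.imread("pics/w5.png"); big=cv2.resize(im[10:100,230:350],None,fx=6,fy=6,interpolation=cv2.INTER_CUBIC); cv2.imwrite("pics/w5z.png",big)
r.move_to([.47,-.43,.32],Q(-np.pi/2)); T()
c,im=snap("wrist","w6")
import pickle; 
m=models.regions_of("ca_bottle","wrist"); pickle.dump((c,im,m),open("w6.pkl","wb"))
im=im[:,:,::-1]; big=cv2.resize(im[80:200,210:350],None,fx=5,fy=5,interpolation=cv2.INTER_CUBIC); cv2.imwrite("pics/w6z.png",big)
E
```

```text
down guard=False t=50.5 p [ 0.5466 -0.036   0.0269] F [ 0.1 -0.2  0.4] op 0.0449
closed t=51.3 p [ 0.5466 -0.036   0.0271] F [0.4 0.2 1.2] op 0.0093
lifted t=52.4 p [ 0.5456 -0.0359  0.2188] F [ 0.   0.1 -0.5] op 0.0096
placed guard=True t=54.6 p [0.4913 0.1426 0.0308] F [0.5 0.1 3.8] op 0.0099
up t=56.5 p [0.491  0.1425 0.1986] F [-1.  -1.   0.4] op 0.0400
 t=58.6 p [ 0.4706 -0.4289  0.3199] F [-0.5 -0.4  0.2] op 0.0401
```

View pics/w6z.png

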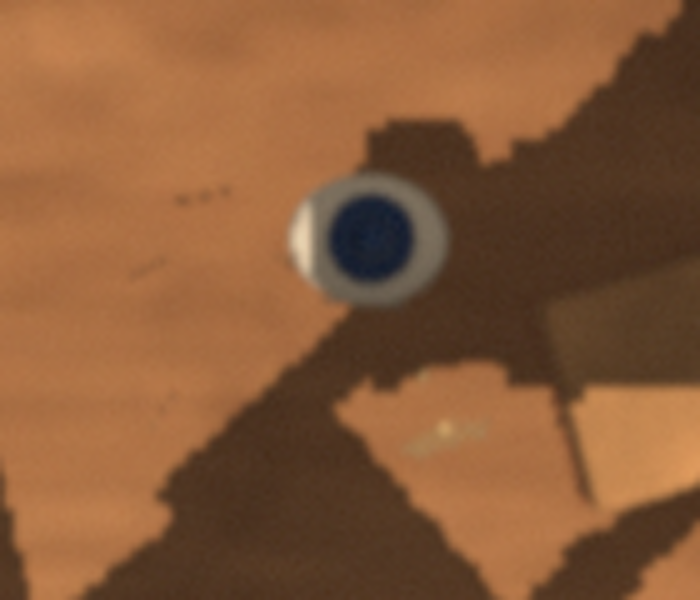

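View pics/w5z.png

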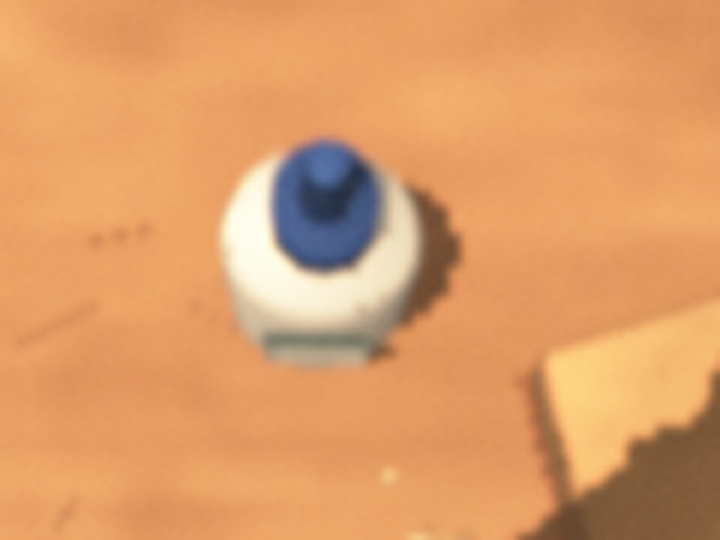

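View pics/w6.png

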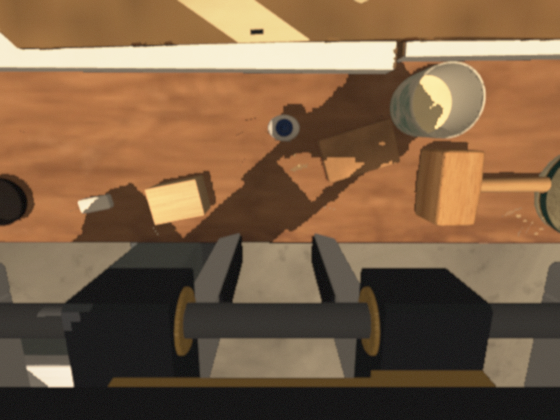

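```bash
python3 - <<'E'
from h import *
import pickle
c,im,m=pickle.load(open("w6.pkl","rb"))
for z in (.04,.06): print(px2w(c,[283.8,127.8],z)[0].round(4))
print("cap",px2w(c,[[283.8,127.6]],.095).round(4))
for d in m[:1]:
    p=d["pixels"].astype(np.uint8); cs,_=cv2.findContours(p,cv2.RETR_EXTERNAL,cv2.CHAIN_APPROX_NONE); k=max(cs,key=cv2.contourArea); print(d["score"],cv2.fitEllipse(k))
E
```

```text
[ 0.541  -0.4387  0.04  ]
[ 0.5409 -0.4383  0.06  ]
cap [[ 0.5409 -0.4375  0.095 ]]
0.66 ((283.166259765625, 127.97136688232422), (25.725257873535156, 30.84604835510254), 95.62843322753906)
```

```bash
python3 - <<'E'
from h import *
pick([.541,-.438],-np.pi/2,.025,.062,15,zup=.24,lift=.26)
snap("wrist","w7"); snap("side","sd7")
E
```

```text
down guard=False t=61.5 p [ 0.5411 -0.4381  0.0499] F [-0.5  0.5 -1.1] op 0.0618
closed t=62.1 p [ 0.5411 -0.438   0.0502] F [ 0.9 -0.1  1.6] op 0.0388
lifted t=63.3 p [ 0.5405 -0.4376  0.2585] F [ 0.3 -1.1 -0.4] op 0.0391
```

View pics/w7.png

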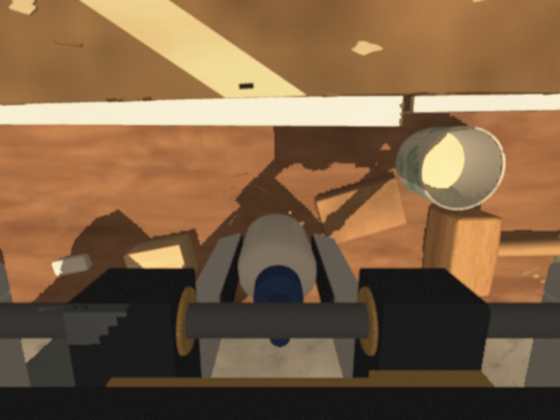

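View pics/sd7.png

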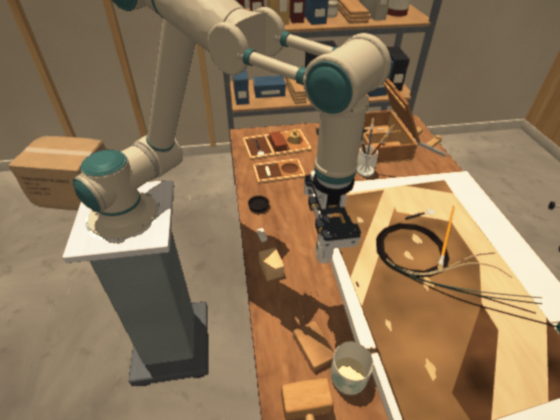

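```bash
python3 - <<'E'
from h import *
w=tw(NT,.042)
r.move_l([w[0],w[1],.24],vel=.2); T()
snap("wrist","w8")
r.move_l([w[0],w[1],.085],vel=.15)
g=r.move_l([w[0],w[1],.0545],vel=.04,guard=8); T("placed %s"%g)
gripper_to(.064); r.hold(.2)
r.move_l([w[0],w[1],.20],vel=.15); r.move_l([w[0],w[1],.3],vel=.25); T()
r.move_to([.42,.22,.34],Q(-np.pi/2)); T()
snap("wrist","w9"); snap("scene","s9"); snap("side","sd9")
for cam in ("scene",):
  for t in ["spatula","mahogany_block","brass_weight","bone_nut","ca_bottle","eraser","maple_block","pin_dish"]:
    print(t,[(round(d["score"],2),[round(float(v),3) for v in d["at"]]) for d in models.mark_of(t,cam)][:2])
a=cv2.imread("pics/s9.png"); cv2.imwrite("pics/s9z.png",cv2.resize(a[110:270,150:350],None,fx=3.7,fy=3.7,interpolation=cv2.INTER_CUBIC))
E
```

```text
t=66.5 p [0.573  0.1474 0.24  ] F [0.2 0.3 0.1] op 0.0393
placed False t=68.7 p [0.573  0.148  0.0544] F [ 1.5  0.2 -0.7] op 0.0390
 t=71.1 p [0.5723 0.1479 0.2986] F [ 0.  -0.4 -0.4] op 0.0637
 t=71.8 p [0.4206 0.2197 0.3391] F [-0.5 -0.3  0. ] op 0.0640
spatula [(0.62, [0.475, 0.306, 0.006])]
mahogany_block [(0.77, [0.555, 0.322, 0.005])]
brass_weight [(0.7, [0.618, 0.326, 0.002])]
bone_nut [(0.51, [0.489, 0.145, 0.002])]
ca_bottle [(0.55, [0.575, 0.152, -0.002])]
eraser [(0.47, [0.436, -0.164, 0.002]), (0.2, [0.556, 0.323, 0.0])]
maple_block [(0.61, [0.438, -0.292, 0.005])]
pin_dish [(0.67, [0.434, -0.029, 0.005])]
```

View pics/w9.png

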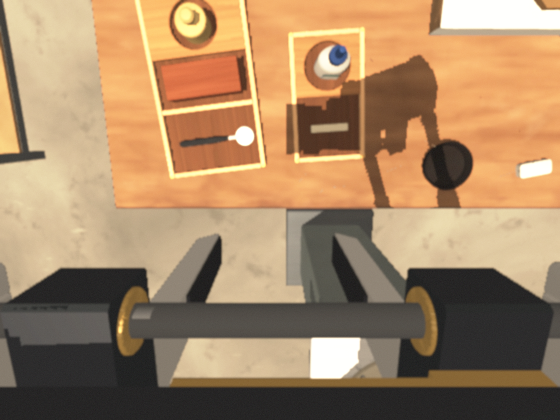

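View pics/s9z.png

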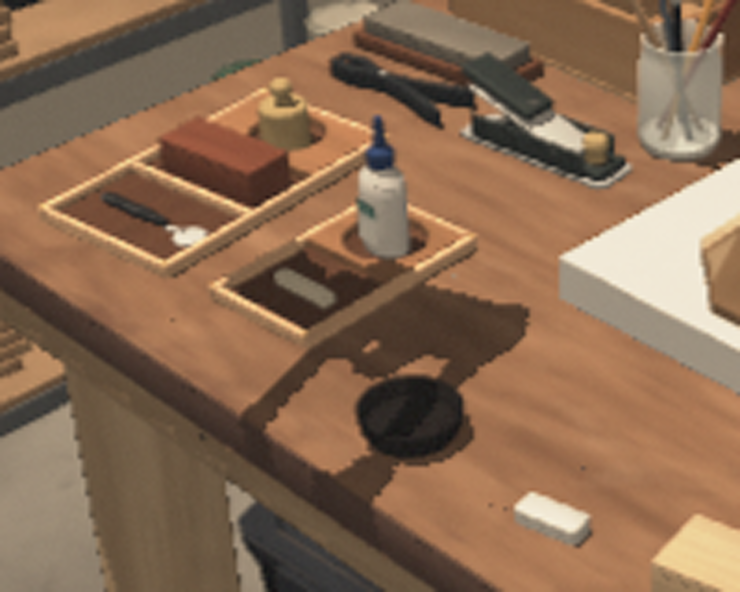

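```bash
python3 - <<'E'
from h import *
r.sign_off(); T("done")
E
```

```text
the job is handed in; nothing more can be done
the job is handed in; nothing more can be done
```

Both repair kits are made up in the order you gave, and I handed the job in at about 72 s of the 122 s allowed. I got no verdict back.

**Last check:** the final wrist and scene pictures, with the gripper clear of everything, show:
- **Larger tray:** the spatula lies flat in the wide bay, the mahogany block is in the narrower bay, and the brass weight stands in the well.
- **Smaller tray:** the bone nut lies flat in the square bay and the bottle stands upright in the well. I carried the bottle in straight lines so that it stayed upright.
- **Bystanders:** the eraser, maple block and dish are within 5 mm of where the networks first reported them, which is about their own error.

**Small deviations:**
- The spatula lies about 3–4 mm off-centre towards the right wall, clear of it in the wrist pictures.
- I gripped the brass weight about 4 mm off-centre and corrected for that when placing it.
- When I lowered the bottle, the contact guard did not trip, so I released it about 0.2 mm above the height I calculated for it.

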